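# Find the heaviest lug nut tin by feel

### The job

The tins are packed, so first push the lug nut tray fully shut, then heft the three identical closed tins one after another from left to right (left as the robot sees it), lifting each one a hand's breadth clear of the shelf and standing it back upright where it stood, never dropping or tipping one. Finish while holding the heaviest tin up in the gripper, upright, still and at least 10 cm above the shelf, with the other two tins standing at their places; leave the sockets, the extension bar, the cap cup and the hook alone. Do not let go of the heaviest tin at the end.

Things in the scene. Friction and masses are not known exactly. Their poses are not given: they have to be found in the camera images.
- bench_mat: thin dark rubber mat fixed flat on the plywood shelf, 340 x 500 mm and 3 mm thick, on which the three tins stand (all else stands on the bare shelf at height 0); origin at the centre of its underside
- chest: low grey steel housing of the lug nut tray, fixed to the shelf: 200 mm deep (x), 160 mm wide (y), 85 mm high. Origin at the centre of its underside; its own x axis points away from the handle side, so the tray shuts by moving along +x of this frame.
- chest_drawer0 (a joint): how far the tray is pulled out of its housing, in m: 0 is fully shut; it starts 0.05 to 0.09 out. It slides with light friction, stops hard at 0 and stays where it is left.
- chest_drawer0_handle (a point): middle of the tray's handle: a level round bar 11 mm thick and about 90 mm long, parallel to the tray's front panel and 35 mm in front of it, 47 mm above the shelf; it is pushed along +x of the housing's frame with about 2 N to shut the tray, and is 135 mm in front of the housing's centre when shut
- tin_left: closed round sheet metal tin, one of three that look exactly alike: body 62 mm across, lid 66 mm across (the lid's edge covers heights 72 to 86 mm), 86 mm high in all. Origin at the centre of its underside, z up. Full mass 0.2 to 0.7 kg depending on the hidden load inside, which lies loose and may shift by a few mm; the heaviest tin is at least 0.2 kg (2 N) heavier than either of the others, and any of the three can be it. This is the left tin, the one with the largest y.
- tin_middle: closed round sheet metal tin, one of three that look exactly alike: body 62 mm across, lid 66 mm across (the lid's edge covers heights 72 to 86 mm), 86 mm high in all. Origin at the centre of its underside, z up. Full mass 0.2 to 0.7 kg depending on the hidden load inside, which lies loose and may shift by a few mm; the heaviest tin is at least 0.2 kg (2 N) heavier than either of the others, and any of the three can be it. This is the middle tin.
- tin_right: closed round sheet metal tin, one of three that look exactly alike: body 62 mm across, lid 66 mm across (the lid's edge covers heights 72 to 86 mm), 86 mm high in all. Origin at the centre of its underside, z up. Full mass 0.2 to 0.7 kg depending on the hidden load inside, which lies loose and may shift by a few mm; the heaviest tin is at least 0.2 kg (2 N) heavier than either of the others, and any of the three can be it. This is the right tin, the one with the smallest y.
- socket_rail: bystander: orange rail 30 x 220 mm with six upright sockets, 44 mm high; origin at the centre of its underside, long side along its y
- extension_bar: bystander: chrome extension bar lying on the shelf, 224 mm long along its x, 20 mm high; origin under its middle
- cap_cup: bystander: small blue open cup, 64 mm across, 45 mm high; origin at the centre of its underside
- hook_post: bystander: fixed steel post 210 mm high on a 90 mm round foot, carrying a swinging hook 112 mm long at height 190 mm; origin at the centre of the foot's underside
- hook_arm (a joint): turn of the swinging hook about its post, in rad: 0 points along -x of the post's frame, growing anticlockwise from above
Mind the look-alikes: they are no part of the job. Leave any orange or turquoise look-alike of the tin_right alone.

How it is judged (in metres and radians):
On the way, in this order (a step that is already met when the one before it is completed fails the run):
1. the lug nut tray is shut (within 6 mm) (value of joint chest_drawer0 below 0.006 m), for 0.2 s.
2. the left tin is hefted: held by the fingers with its underside more than 25 mm above the mat, for 0.3 s (height (world z) of tin_left above 0.028 m and contact force between tin_left and the fingers above 0.5 N), for 0.3 s.
3. the middle tin is hefted: held by the fingers with its underside more than 25 mm above the mat, for 0.3 s (height (world z) of tin_middle above 0.028 m and contact force between tin_middle and the fingers above 0.5 N), for 0.3 s.
4. the right tin is hefted: held by the fingers with its underside more than 25 mm above the mat, for 0.3 s (height (world z) of tin_right above 0.028 m and contact force between tin_right and the fingers above 0.5 N), for 0.3 s.
At the end, for the whole second after the job is handed in: tray shut within 6 mm; heaviest tin held by the fingers alone, underside over 80 mm above the mat, within 0.3 rad of upright, still; the others stand upright, untouched, at rest within 50 mm of their starts, each pressing the mat with under 4.4 N (so not the heaviest) (value of joint chest_drawer0 below 0.006 m and ((height (world z) of tin_left above 0.083 m and angle between tin_left's own z axis and vertical below 0.3 rad and linear speed of tin_left below 0.04 m/s and contact force between tin_left and the fingers above 0.5 N and contact force between tin_left and chest below 0.1 N and contact force between tin_middle and bench_mat between 1 and 4.4 N and contact force between tin_left and tin_middle below 0.1 N and height (world z) of each of tin_middle, tin_right below 0.011 m and angle between each of tin_middle, tin_right's own z axis and vertical below 0.1 rad and distance of each of tin_middle, tin_right from where it was at the start of the episode below 0.05 m and linear speed of each of tin_middle, tin_right below 0.02 m/s and contact force between each of tin_middle, tin_right and the fingers below 0.05 N and contact force between tin_right and bench_mat between 1 and 4.4 N and contact force between tin_left and tin_right below 0.1 N) or (height (world z) of tin_middle above 0.083 m and angle between tin_middle's own z axis and vertical below 0.3 rad and linear speed of tin_middle below 0.04 m/s and contact force between tin_middle and the fingers above 0.5 N and contact force between tin_middle and chest below 0.1 N and contact force between tin_left and bench_mat between 1 and 4.4 N and contact force between tin_middle and tin_left below 0.1 N and height (world z) of each of tin_left, tin_right below 0.011 m and angle between each of tin_left, tin_right's own z axis and vertical below 0.1 rad and distance of each of tin_left, tin_right from where it was at the start of the episode below 0.05 m and linear speed of each of tin_left, tin_right below 0.02 m/s and contact force between each of tin_left, tin_right and the fingers below 0.05 N and contact force between tin_right and bench_mat between 1 and 4.4 N and contact force between tin_middle and tin_right below 0.1 N) or (height (world z) of tin_right above 0.083 m and angle between tin_right's own z axis and vertical below 0.3 rad and linear speed of tin_right below 0.04 m/s and contact force between tin_right and the fingers above 0.5 N and contact force between tin_right and chest below 0.1 N and contact force between tin_left and bench_mat between 1 and 4.4 N and contact force between tin_right and tin_left below 0.1 N and height (world z) of each of tin_left, tin_middle below 0.011 m and angle between each of tin_left, tin_middle's own z axis and vertical below 0.1 rad and distance of each of tin_left, tin_middle from where it was at the start of the episode below 0.05 m and linear speed of each of tin_left, tin_middle below 0.02 m/s and contact force between each of tin_left, tin_middle and the fingers below 0.05 N and contact force between tin_middle and bench_mat between 1 and 4.4 N and contact force between tin_right and tin_middle below 0.1 N))); the arm keeps its last pose, push and grip.
It fails at once if a tin is tipped by more than 0.6 rad (angle between any of tin_left, tin_middle, tin_right's own z axis and vertical above 0.6 rad).
It fails at once if a tin is dropped (falls out of the fingers faster than 0.45 m/s, about 1 cm of fall) ((linear speed of tin_left above 0.45 m/s and contact force between tin_left and the fingers below 0.05 N) or (linear speed of tin_middle above 0.45 m/s and contact force between tin_middle and the fingers below 0.05 N) or (linear speed of tin_right above 0.45 m/s and contact force between tin_right and the fingers below 0.05 N)).
It fails at once if the socket rail, extension bar or cap cup is moved by more than 30 mm (distance of any of socket_rail, extension_bar, cap_cup from where it was at the start of the episode above 0.03 m).
It fails at once if the hook or its post is pushed (over 1 N) by the robot (contact force between hook_post and the arm above 1 N or contact force between hook_post and the fingers above 1 N).
It also fails if it takes over 72 s, if anything falls off the work surface, if the arm or the gripper's body presses on something with over 40 N, if the wrist force passes 120 N, or if a joint passes its speed limit or range.

### The arm

A 6-joint arm with a two-finger parallel gripper is mounted at the origin on the work surface. World frame = base frame: x ahead of the robot, y to its left, z up, the work surface at z = 0. Lengths are in m, angles in degrees, forces in N, time in s.
With the tool pointing down it reaches from about 0.35 to 0.875 m from the base axis. Payload 4.2 kg.
Tool frame: the origin (TCP) lies midway between the tips of the shut fingers; the grasp point (between the pads) lies 19 mm behind it (r.grasp_offset is the distance from the TCP to the grasp point, in m); z points along the fingers, y is the direction in which the jaws open and shut (so a half turn about z gives the same grasp; the last joint's range is limited). The gripper opens to 87 mm and grips with 3 to 60 N. Pads are 19 mm wide; open, the fingers measure 117 mm over their backs; the gripper's body (75 mm by 190 mm) begins 51 mm behind the grasp point.
Start: joints at [-57.433, 22.042, 0.453, 0, -68.411, -14.817], TCP at [0.191, -0.595, 0.191] pointing down, gripper open.
Joint ranges: [-179.83, 179.83], [-69.29, 118.12], [-61.27, 80.66], [-181.25, 117.63], [-171.15, -9.14], [-177.46, 177.46]. Speed limits (degrees/s): [159.86, 159.86, 180, 180, 180, 180].

### API

Orientations are given as a 3x3 rotation matrix whose columns are the frame's x, y, z axes.
In Python, from station import r gives the robot as it stands.
- The arm moves only by the shell command python3 -m crank 'ROWS'. ROWS is JSON, a list of rows, each a list of 3 entries, a list of its own where there are three numbers: the closure, from -1 (fully open) to 1 (shut), so that 0 is half open, then the shift along the tool's x, y, z as a fraction of full scale, then the turn, a rotation vector about the tool's x, y, z as a fraction of full scale. In form: [[fingers, [dx, dy, dz], [wx, wy, wz]], ...]. A call has 1 to 8 rows; each row shifts and turns the commanded pose from where the row before left it, along the tool's axes as they then stand; what a row does not reach is not made up. Full scale, the value 1, is 100 mm for a shift and 45 degrees for a turn. A row lasts 1/10 s, in which the tool goes at most 50 mm and 8.59 degrees, less where a joint would pass 70% of its speed; a pose out of reach is approached as far as the arm can. A call with a number of a shift or a turn outside -1 to 1 is refused whole. A call with a gripper value outside its range is refused whole. The fingers move at their own pace and stop on an object; the grip force is fixed at half the most. Time passes only in rows, so rows that do not move let the fingers close. It gives the time, the measured TCP pose, the force and the opening at its end, in the units of the state.
- r.sense(): the state, without advancing time (a new reading comes with each control period).
- r.capture(name): name is "scene" or "top"; returns a dict with "img" (384x512x3 uint8, blue, green, red), "fx", "fy", "cx", "cy" (pixels), "dist" ([k1, k2, p1, p2, k3] as OpenCV has them; the pictures are not rectified), "R" (3x3) and "t" (3): a world point X has camera coordinates R X + t. Camera axes: x right, y down, z forward; pixel columns grow to the right and rows downward; lengths in m; the calibration is good to about 2 mm. A picture is of the moment at which its call begins. There is no depth.
- r.finish_job(): hands the job in, once; it reports no verdict.
The state is a dict: "time_s": time; "joints": joint angles; "joint_velocities": joint speeds; "effort": joint torques, N m; "tcp_pos": TCP position; "ee_rot": TCP orientation; "wrist_force": force on the tool from outside, world axes, zero at the start; "moment": the same for the moment, N m; "gripper_width": opening from 0.0 (shut) to 1.0 (fully open).
Only numpy, scipy, OpenCV 4.12 (cv2) and the standard library are available. Lean on these libraries where they do the work, as an engineer would, in place of code of your own. Each camera call takes 0.05 s, during which the arm holds its last target.

## Working session

There is one attempt and no reset: what is moved stays moved. The work goes in short steps, Python scripts to look and compute and a shell command to move; the robot and the scene stay as the last step left them, time stands still between calls to the robot, and variables do not carry over. Pictures are saved under pics/ and viewed, and the job is handed in when it is done.

```bash
mkdir -p pics; ls; python3 - <<'E'
from station import r
import cv2,numpy as np
for n in("scene","top"):
    c=r.capture(n); cv2.imwrite(f"pics/{n}0.png",c["img"])
    print(n,c["fx"],c["fy"],c["cx"],c["cy"],c["dist"]); print(np.round(c["R"],4).tolist(),c["t"])
print(r.sense(), r.grasp_offset)
E
```

```text
pics
scene 483.30452067866884 483.30452067866884 253.11723442352746 194.8435223407926 [-0.13219244  0.          0.          0.          0.        ]
[[0.6732, 0.7394, -0.0083], [0.6117, -0.563, -0.5557], [-0.4156, 0.3691, -0.8313]] [-0.3593573  -0.31943654  1.72750635]
top 428.447190878554 428.447190878554 257.81473896446744 194.79777968308994 [-0.08347345  0.          0.          0.          0.        ]
[[0.0213, -0.9996, 0.0203], [-0.9928, -0.0236, -0.1174], [0.1178, -0.0176, -0.9929]] [-0.10134793  0.62328336  1.41590076]
{'time_s': 0.1, 'joints': array([-5.74324328e+01,  2.20865921e+01,  3.89852507e-01, -2.52924584e-02,
       -6.84120199e+01, -1.48169390e+01]), 'joint_velocities': array([-0.04941143, -0.01963316,  0.14859918,  0.10894338,  0.05033113,
       -0.0287503 ]), 'effort': array([-1.54166555e-04, -3.91689134e+01,  1.87935537e+01,  4.23189282e+00,
        1.34739137e-02, -8.04690126e-05]), 'tcp_pos': array([ 0.19038848, -0.59467977,  0.18988196]), 'ee_rot': array([[-9.52442050e-01, -3.04719026e-01, -6.75848509e-04],
       [-3.04719763e-01,  9.52440314e-01,  1.82065573e-03],
       [ 8.89169241e-05,  1.94001347e-03, -9.99998114e-01]]), 'wrist_force': array([ 0.21259754,  0.32132711, -0.72215729]), 'moment': array([ 0.01111764,  0.02969704, -0.00904562]), 'gripper_width': 1.003885416832563} 0.0187
```

View pics/scene0.png

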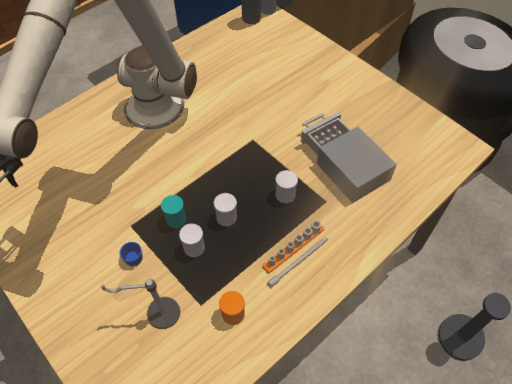

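View pics/top0.png

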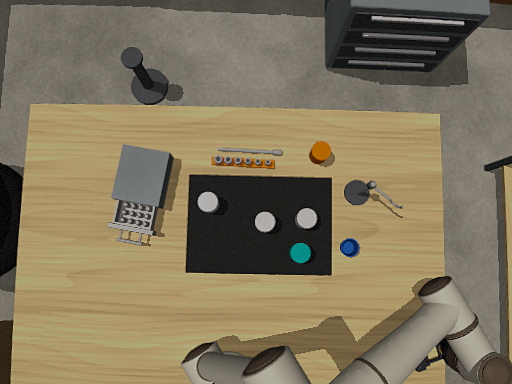

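Top picture: the three white/grey tins are at (207,202), (265,222) and (307,218). The look-alikes are turquoise (300,253) and orange (320,152). The three grey tins fit the description; the image's left is +y, so that is also their left-to-right order. The tray handle is at about (132,238). I'll confirm with an enlarged crop and measure.

```bash
cat > h.py <<'E'
import numpy as np,cv2
from station import r
def K(c): return np.array([[c["fx"],0,c["cx"]],[0,c["fy"],c["cy"]],[0,0,1]])
def pix2w(c,uv,z):
    p=cv2.undistortPoints(np.array([[uv]],float),K(c),np.array(c["dist"]))[0,0]
    R=np.array(c["R"]);t=np.array(c["t"]).ravel()
    d=R.T@np.array([p[0],p[1],1]);o=-R.T@t
    return o+d*(z-o[2])/d[2]
def proj(c,X):
    return cv2.projectPoints(np.array(X,float).reshape(-1,3),cv2.Rodrigues(np.array(c["R"]))[0],np.array(c["t"],float),K(c),np.array(c["dist"]))[0].reshape(-1,2)
E
python3 - <<'E'
from h import *
c=r.capture("top");s=r.capture("scene")
def lab(c,x0,y0,x1,y1,name,k=5):
    cv2.imwrite(name,cv2.resize(c["img"][y0:y1,x0:x1],None,fx=k,fy=k,interpolation=cv2.INTER_CUBIC))
lab(c,185,175,335,275,"pics/tins_top.png");lab(c,100,140,190,250,"pics/chest_top.png")
lab(s,290,100,400,200,"pics/chest_sc.png")
# lid detection
for nm,c in(("top",c),("scene",s)):
    hsv=cv2.cvtColor(c["img"],cv2.COLOR_BGR2HSV)
    for seed in ([(207,202),(265,222),(307,218)] if nm=="top" else [(287,180),(226,203),(192,233)]):
        x,y=seed; w=hsv[y-20:y+21,x-20:x+21]
        m=((w[...,1]<60)&(w[...,2]>185)).astype(np.uint8)
        n,l,st,ce=cv2.connectedComponentsWithStats(m)
        i=1+np.argmax(st[1:,4]) if n>1 else 0
        uv=ce[i]+[x-20,y-20]; print(nm,seed,hsv[y,x],st[i],uv,pix2w(c,uv,.086))
E
```

```text
top (207, 202) [ 30   6 176] [18 28  5  1  5] [207. 210.] [0.56582254 0.07826654 0.086     ]
top (265, 222) [  9  10 177] [17 28  6  1  6] [264.5 230. ] [ 0.50499436 -0.1106041   0.086     ]
top (307, 218) [ 12   7 171] [28 17  1  3  3] [315. 216.] [ 0.55423197 -0.27515976  0.086     ]
scene (287, 180) [  6  19 212] [  9  11  21  17 280] [286.46428571 178.68571429] [0.59498252 0.07958195 0.086     ]
scene (226, 203) [  6  19 211] [  8  11  22  17 299] [224.7090301  202.06354515] [ 0.53353579 -0.10962546  0.086     ]
scene (192, 233) [  9  19 211] [  8  11  22  20 349] [190.46991404 233.36962751] [ 0.5478687  -0.24695369  0.086     ]
```

```bash
python3 - <<'E'
import cv2,numpy as np
a=cv2.imread("pics/chest_top.png");b=cv2.imread("pics/chest_sc.png")
h=max(a.shape[0],b.shape[0]);
o=np.zeros((h,a.shape[1]+b.shape[1],3),np.uint8);o[:a.shape[0],:a.shape[1]]=a;o[:b.shape[0],a.shape[1]:]=b
o=cv2.resize(o,None,fx=.8,fy=.8);print(o.shape);cv2.imwrite("pics/chest_both.png",o)
E
```

```text
(440, 800, 3)
```

View pics/tins_top.png

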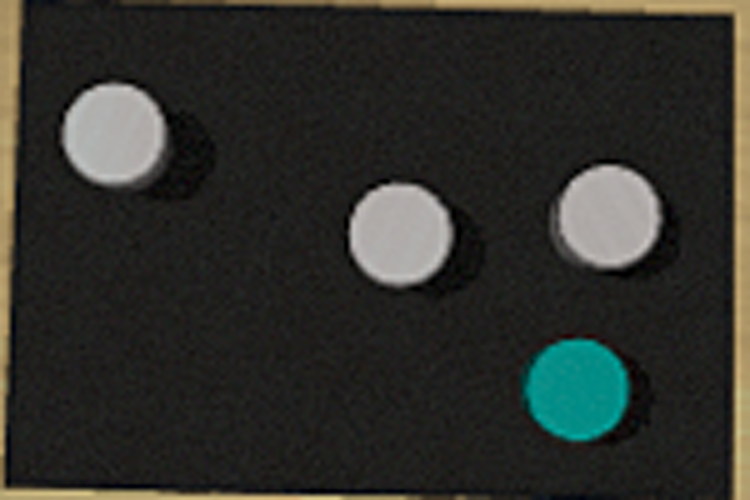

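View pics/chest_both.png

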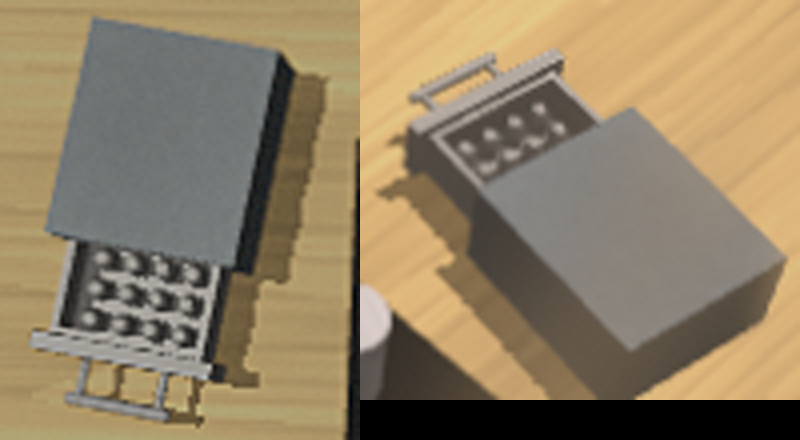

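The crop confirms that the three grey tins are the ones to heft, with the turquoise one left alone. The tray is open, with the handle bar from about (117,239) to (141,244) in the top picture. Next I'll work out positions.

```bash
python3 - <<'E'
from h import *
c=r.capture("top");s=r.capture("scene")
g=cv2.cvtColor(c["img"],cv2.COLOR_BGR2GRAY)
for x,y in[(207,202),(265,222),(307,218),(300,253)]:
    w=g[y-20:y+21,x-20:x+21]; m=(w>(100 if y!=253 else 80)).astype(np.uint8)
    n,l,st,ce=cv2.connectedComponentsWithStats(m); i=l[20,20]
    uv=ce[i]+[x-20,y-20]; X=pix2w(c,uv,.086)
    print(st[i],uv,np.round(X,4), "scene proj",proj(s,X))
def q(x,y): return ((x/4+.5-.5)+100-.375, y/4+140-.375)
P=[pix2w(c,q(*p),.085)[:2] for p in[(92,17),(282,52),(240,268),(47,232)]]
print("chest",np.round(P,4)); P=np.array(P)
ctr=P.mean(0); ax=(P[0]+P[1]-P[2]-P[3])/2; print(ctr,np.linalg.norm(ax),np.degrees(np.arctan2(ax[1],ax[0])))
w=(P[0]+P[3]-P[1]-P[2])/2; print("wid",np.linalg.norm(w),np.degrees(np.arctan2(w[1],w[0])))
B=np.array([pix2w(c,q(*p),.047)[:2] for p in[(68,398),(165,416)]]); print("bar",B,B.mean(0)); u=ax/np.linalg.norm(ax)
print("dist",(ctr-B.mean(0))@u, np.degrees(np.arctan2(*(B[0]-B[1])[::-1])))
# scene bar: crop 5x*.8, x offset 360
def q2(x,y): return ((x-360)/4+290-.375,y/4+100-.375)
B2=np.array([pix2w(s,q2(*p),.047)[:2] for p in[(413,98),(493,59)]]);print("bar scene",B2,B2.mean(0))
P2=np.array([pix2w(s,q2(*p),.085)[:2] for p in[(785,260),(630,350),(472,188),(632,108)]]);print(P2,P2.mean(0))
E
```

```text
[ 11  10  20  20 328] [207.39939024 201.375     ] [0.5941 0.0779 0.086 ] scene proj [[285.86885541 178.8150381 ]]
[ 10  10  20  20 329] [264.54407295 221.38905775] [ 0.533  -0.1102  0.086 ] scene proj [[224.4371937  202.06009947]]
[ 10  10  20  20 321] [306.44859813 217.74143302] [ 0.5479 -0.2471  0.086 ] scene proj [[190.44569404 233.40699676]]
[ 10  10  20  20 310] [299.93548387 252.38387097] [ 0.435 -0.227  0.086] scene proj [[171.77720827 204.05407185]]
chest [[0.7803 0.3687]
 [0.7539 0.2078]
 [0.5732 0.2338]
 [0.599  0.395 ]]
[0.67659939 0.30130819] 0.18284939807414533 -8.234903006941362
wid 0.16310494998311648 80.79825510916923
bar [[0.46398041 0.38148425]
 [0.45125305 0.29904552]] [0.45761673 0.34026488]
dist 0.2223046011364136 81.22364111511881
bar scene [[0.45330471 0.29900965]
 [0.4682026  0.38142683]] [0.46075365 0.34021824]
[[0.78440143 0.36569359]
 [0.75804145 0.21278652]
 [0.57253085 0.23874719]
 [0.60277462 0.39632354]] [0.67943709 0.30338771]
```

```bash
cat > p.py <<'E'
import sys
from h import *
# p.py x y z yaw(jaw, deg): deltas in tool axes (shift units), turn in units about tool z
s=r.sense();R=np.array(s["ee_rot"]);p=np.array(s["tcp_pos"])
yaw=np.degrees(np.arctan2(R[1,1],R[0,1]))
print("t",round(s["time_s"],2),"p",np.round(p,4),"yaw",round(yaw,2),"zax",np.round(R[:,2],3),"F",np.round(s["wrist_force"],2),"w",round(s["gripper_width"],3),"j",np.round(s["joints"],0))
if len(sys.argv)>3:
    T=np.array(list(map(float,sys.argv[1:4])))
    d=R.T@(T-p)/.1; print("shift total",np.round(d,3))
    if len(sys.argv)>4:
        dy=(float(sys.argv[4])-yaw+90)%180-90
        Rw=cv2.Rodrigues(np.array([0,0,np.radians(dy)]))[0]@R
        # level the tool too
        y=np.array([np.cos(np.radians(yaw+dy)),np.sin(np.radians(yaw+dy)),0]);z=np.array([0,0,-1.]);G=np.stack([np.cross(y,z),y,z],1)
        rv=cv2.Rodrigues(R.T@G)[0].ravel(); print("turn total",np.round(np.degrees(rv)/45,3),"shift after turn",np.round(G.T@(T-p)/.1,3))
E
python3 - <<'E'
from h import *
c=r.capture("top")
print("post",pix2w(c,(372,185),.21),"foot",pix2w(c,(356,192),0),"hooktip",pix2w(c,(401,207),.19),"cup",pix2w(c,(349,246),.04))
E
python3 p.py 0.42 -0.2 0.25 81; python3 p.py 0.40 0.349 0.25 81
```

```text
post [ 0.64308467 -0.42963691  0.21      ] foot [ 0.64799507 -0.43295764  0.        ] hooktip [ 0.5800242  -0.52563872  0.19      ] cup [ 0.4586531  -0.39835196  0.04      ]
t 0.35 p [ 0.1905 -0.5951  0.1906] yaw 107.75 zax [-0.  0. -1.] F [-0.86  0.26 -0.2 ] w 1.003 j [-57.  22.   0.  -0. -68. -15.]
shift total [-3.39   3.064 -0.593]
turn total [ 0.001 -0.     0.594] shift after turn [-1.648  4.261 -0.594]
t 0.35 p [ 0.1905 -0.5951  0.1906] yaw 107.75 zax [-0.  0. -1.] F [-0.86  0.26 -0.2 ] w 1.003 j [-57.  22.   0.  -0. -68. -15.]
shift total [-4.873  8.353 -0.59 ]
turn total [ 0.001 -0.     0.594] shift after turn [-0.592  9.652 -0.594]
```

```bash
python3 -m crank '[[1,[0,0,-0.15],[0,0,0.15]],[1,[0,0,-0.15],[0,0,0.15]],[1,[0,0,-0.15],[0,0,0.15]],[1,[0,0,-0.15],[0,0,0.144]],[1,[-0.17,0.43,0],[0,0,0]],[1,[-0.17,0.43,0],[0,0,0]],[1,[-0.17,0.43,0],[0,0,0]],[1,[-0.17,0.43,0],[0,0,0]]]'; python3 p.py 0.40 0.349 0.12 81
```

```text
time_s: 1.15
tcp_pos: [0.2851, -0.4345, 0.2509]
ee_rot: [[-0.988, 0.157, 0.0], [0.157, 0.988, -0.0], [-0.0, -0.0, -1.0]]
wrist_force: [1.9, -0.0, 0.4]
gripper_width: 0.359
t 1.15 p [ 0.2851 -0.4345  0.2509] yaw 80.98 zax [ 0. -0. -1.] F [ 1.86 -0.03  0.4 ] w 0.359 j [-39.   9.  -8.  -0. -72. -60.]
shift total [0.094 7.918 1.308]
turn total [-0.  0. -0.] shift after turn [0.09  7.918 1.309]
```

```bash
python3 -m crank '[[1,[-0.05,0.45,0],[0,0,0]],[1,[-0.05,0.45,0],[0,0,0]],[1,[-0.05,0.45,0],[0,0,0]],[1,[-0.05,0.45,0],[0,0,0]],[1,[-0.05,0.45,0],[0,0,0]],[1,[-0.05,0.45,0],[0,0,0]],[1,[0,0.45,0],[0,0,0]],[1,[0,0.45,0],[0,0,0]]]'; python3 p.py 0.40 0.349 0.12 81
```

```text
time_s: 1.95
tcp_pos: [0.3703, -0.0833, 0.2512]
ee_rot: [[-0.988, 0.156, 0.001], [0.156, 0.988, 0.0], [-0.001, 0.0, -1.0]]
wrist_force: [1.1, 0.2, 0.7]
gripper_width: 0.003
t 1.95 p [ 0.3703 -0.0833  0.2512] yaw 81.02 zax [ 0.001  0.    -1.   ] F [1.09 0.24 0.74] w 0.003 j [  12.   -6.  -24.    0.  -72. -111.]
shift total [0.383 4.315 1.314]
turn total [0.001 0.002 0.   ] shift after turn [0.383 4.316 1.312]
```

```bash
python3 -m crank '[[1,[0.05,0.42,0],[0,0,0]],[1,[0.05,0.42,0],[0,0,0]],[1,[0.05,0.42,0],[0,0,0]],[1,[0.05,0.42,0],[0,0,0]],[1,[0.05,0.42,0],[0,0,0]],[1,[0.05,0.42,0],[0,0,0]],[1,[0.05,0.42,0],[0,0,0]],[1,[0.05,0.42,0],[0,0,0]]]'; python3 -m crank '[[1,[0,0.3,0],[0,0,0]],[1,[0,0,0],[0,0,0]],[1,[0,0,0],[0,0,0]]]';python3 p.py 0.41 0.349 0.12 81
```

```text
time_s: 2.75
tcp_pos: [0.383, 0.2549, 0.2512]
ee_rot: [[-0.988, 0.155, 0.001], [0.155, 0.988, 0.001], [-0.0, 0.001, -1.0]]
wrist_force: [0.5, 0.2, -0.5]
gripper_width: 0.004
time_s: 3.05
tcp_pos: [0.3877, 0.2829, 0.2504]
ee_rot: [[-0.988, 0.155, -0.001], [0.155, 0.988, -0.001], [0.001, -0.001, -1.0]]
wrist_force: [-0.3, -0.7, -0.5]
gripper_width: 0.008
t 3.05 p [0.3877 0.2829 0.2504] yaw 81.07 zax [-0.001 -0.001 -1.   ] F [-0.26 -0.74 -0.48] w 0.008 j [  56.    5.  -13.   -0.  -71. -154.]
shift total [-0.118  0.689  1.304]
turn total [-0.001 -0.001  0.002] shift after turn [-0.117  0.688  1.304]
```

```bash
python3 -m crank '[[1,[-0.03,0.23,0.3],[0,0,0]],[1,[-0.04,0.23,0.4],[0,0,0]],[1,[-0.04,0.23,0.4],[0,0,0]],[1,[0,0,0.2],[0,0,0]],[1,[0,0,0],[0,0,0]],[1,[0,0,0],[0,0,0]],[1,[0,0,0],[0,0,0]]]';python3 p.py 0.41 0.348 0.033 81; python3 - <<'E'
from h import *
s=r.capture("scene");cv2.imwrite("pics/h1.png",cv2.resize(s["img"][50:210,230:410],None,fx=4,fy=4))
E
```

```text
time_s: 3.75
tcp_pos: [0.4105, 0.3494, 0.1231]
ee_rot: [[-0.988, 0.156, 0.003], [0.156, 0.988, 0.003], [-0.002, 0.003, -1.0]]
wrist_force: [-0.1, 0.3, 0.5]
gripper_width: 0.008
t 3.75 p [0.4105 0.3494 0.1231] yaw 81.0 zax [ 0.003  0.003 -1.   ] F [-0.14  0.3   0.52] w 0.008 j [  58.   17.  -17.    0.  -55. -157.]
shift total [ 0.005 -0.018  0.901]
turn total [ 0.004  0.003 -0.   ] shift after turn [ 0.003 -0.015  0.901]
```

View pics/h1.png

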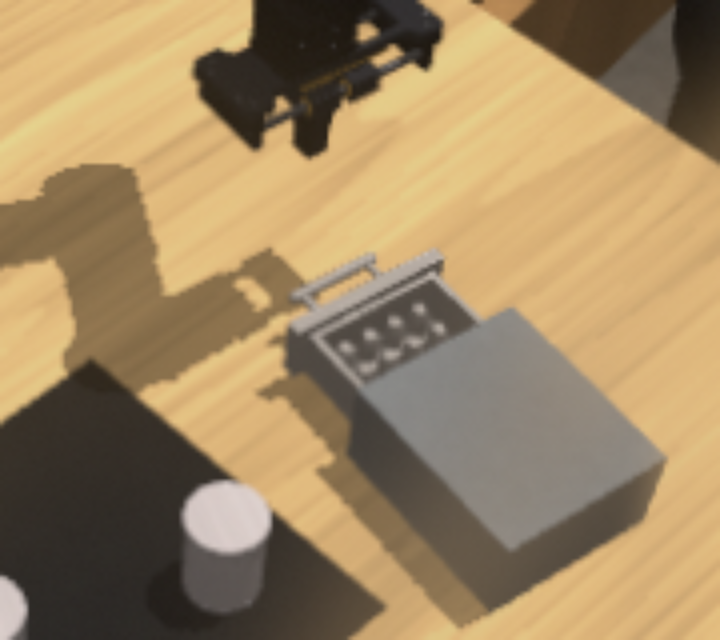

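The picture shows the shut fingertip at about (312,150) in the crop, above and in front of the handle bar (335,278). The space below is free, so I'll lower and push.

```bash
python3 -m crank '[[1,[0,0,0.3],[0,0,0]],[1,[0,0,0.35],[0,0,0]],[1,[0,0,0.25],[0,0,0]],[1,[0,0,0],[0,0,0]],[1,[-0.15,0,0],[0,0,0]],[1,[-0.15,0,0],[0,0,0]],[1,[-0.1,0,0],[0,0,0]],[1,[-0.1,0,0],[0,0,0]]]';python3 -m crank '[[1,[-0.1,0,0],[0,0,0]],[1,[-0.1,0,0],[0,0,0]],[1,[-0.1,0,0],[0,0,0]],[1,[-0.1,0,0],[0,0,0]]]';python3 p.py 0.542 0.325 0.033 81
```

```text
time_s: 4.6
tcp_pos: [0.4609, 0.3416, 0.0321]
ee_rot: [[-0.988, 0.157, 0.002], [0.157, 0.988, 0.002], [-0.001, 0.002, -1.0]]
wrist_force: [0.6, -0.3, -0.2]
gripper_width: 0.009
time_s: 5.0
tcp_pos: [0.499, 0.3348, 0.0308]
ee_rot: [[-0.988, 0.156, -0.001], [0.156, 0.988, -0.0], [0.001, -0.001, -1.0]]
wrist_force: [-1.6, -0.5, 0.7]
gripper_width: 0.006
t 5.0 p [0.499  0.3348 0.0308] yaw 81.02 zax [-0.001 -0.    -1.   ] F [-1.62 -0.51  0.65] w 0.006 j [  49.   29.  -14.   -0.  -47. -148.]
shift total [-0.44  -0.03  -0.023]
turn total [-0.001 -0.001  0.   ] shift after turn [-0.44  -0.03  -0.022]
```

```bash
python3 -m crank '[[1,[-0.08,0,0],[0,0,0]],[1,[-0.08,0,0],[0,0,0]],[1,[0,0,0],[0,0,0]]]';python3 -m crank '[[1,[-0.06,0,0],[0,0,0]],[1,[-0.06,0,0],[0,0,0]],[1,[0,0,0],[0,0,0]]]'
```

```text
time_s: 5.3
tcp_pos: [0.5155, 0.3326, 0.0307]
ee_rot: [[-0.988, 0.157, 0.001], [0.157, 0.988, 0.0], [-0.001, 0.001, -1.0]]
wrist_force: [-0.7, -0.2, -0.2]
gripper_width: 0.009
time_s: 5.6
tcp_pos: [0.5271, 0.3308, 0.0309]
ee_rot: [[-0.988, 0.156, 0.001], [0.156, 0.988, 0.0], [-0.001, 0.0, -1.0]]
wrist_force: [0.2, 0.9, -0.5]
gripper_width: 0.003
```

```bash
python3 -m crank '[[1,[-0.04,0,0],[0,0,0]],[1,[0,0,0],[0,0,0]]]'; python3 - <<'E'
from h import *
s=r.capture("scene");cv2.imwrite("pics/h2.png",cv2.resize(s["img"][50:210,230:410],None,fx=4,fy=4))
E
```

```text
time_s: 5.8
tcp_pos: [0.5307, 0.3302, 0.031]
ee_rot: [[-0.988, 0.156, 0.001], [0.156, 0.988, 0.0], [-0.001, 0.0, -1.0]]
wrist_force: [0.0, -0.2, -0.5]
gripper_width: 0.008
```

View pics/h2.png

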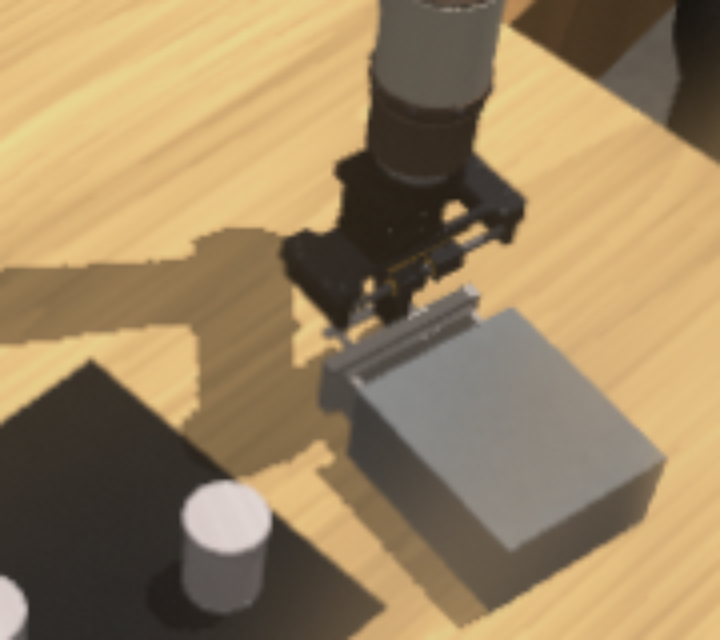

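The tray front (about (400,320) in the crop) is still 1–2 cm from the housing. I'll push on in small steps until the force rises.

```bash
python3 -m crank '[[1,[-0.05,0,0],[0,0,0]],[1,[-0.05,0,0],[0,0,0]],[1,[0,0,0],[0,0,0]]]';python3 -m crank '[[1,[-0.03,0,0],[0,0,0]],[1,[0,0,0],[0,0,0]]]'
```

```text
time_s: 6.15
tcp_pos: [0.541, 0.3286, 0.0309]
ee_rot: [[-0.988, 0.156, 0.001], [0.156, 0.988, 0.0], [-0.001, 0.0, -1.0]]
wrist_force: [-0.6, 0.4, 0.1]
gripper_width: 0.008
time_s: 6.35
tcp_pos: [0.5435, 0.3281, 0.0309]
ee_rot: [[-0.988, 0.156, 0.0], [0.156, 0.988, 0.0], [-0.0, 0.0, -1.0]]
wrist_force: [-0.5, -0.1, 0.7]
gripper_width: 0.001
```

```bash
python3 -m crank '[[1,[-0.03,0,0],[0,0,0]],[1,[0,0,0],[0,0,0]]]' | grep -E "tcp|wrist";python3 -m crank '[[1,[-0.02,0,0],[0,0,0]],[1,[0,0,0],[0,0,0]]]'| grep -E "tcp|wrist";  python3 - <<'E'
from h import *
s=r.capture("scene");cv2.imwrite("pics/h3.png",cv2.resize(s["img"][50:210,230:410],None,fx=4,fy=4))
E
```

```text
tcp_pos: [0.5463, 0.3276, 0.0308]
wrist_force: [-0.4, -0.6, 0.2]
tcp_pos: [0.5481, 0.3273, 0.0308]
wrist_force: [-0.4, 0.4, 0.0]
```

View pics/h3.png

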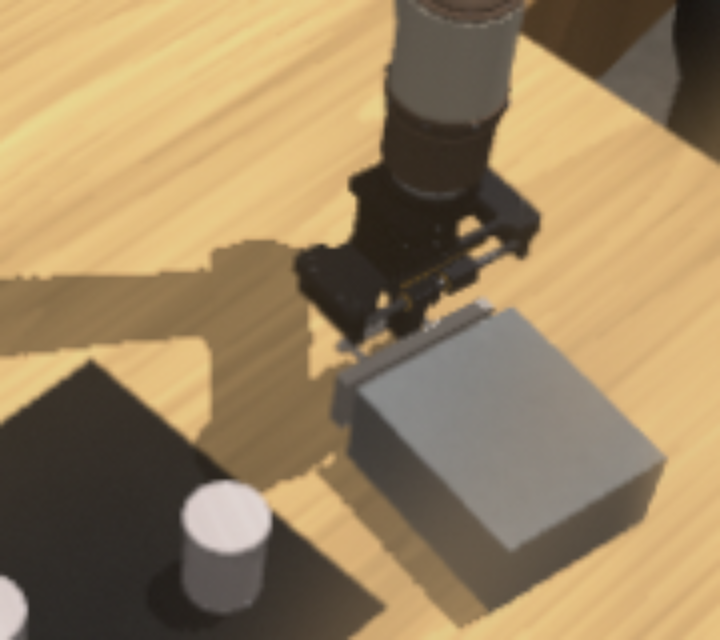

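Almost shut; the panel's top edge is close to the housing's front edge. I'll continue until I feel the hard stop.

```bash
for i in 1 2; do :; done; python3 -m crank '[[1,[-0.02,0,0],[0,0,0]],[1,[0,0,0],[0,0,0]]]' | grep -E "tcp|wrist";python3 -m crank '[[1,[-0.02,0,0],[0,0,0]],[1,[0,0,0],[0,0,0]]]'| grep -E "tcp|wrist";python3 -m crank '[[1,[-0.02,0,0],[0,0,0]],[1,[0,0,0],[0,0,0]]]'| grep -E "tcp|wrist"
```

```text
tcp_pos: [0.5501, 0.327, 0.0308]
wrist_force: [0.1, 0.5, -0.1]
tcp_pos: [0.5521, 0.3267, 0.0308]
wrist_force: [0.1, -0.3, -0.4]
tcp_pos: [0.5541, 0.3263, 0.0308]
wrist_force: [0.0, -0.6, 0.2]
```

```bash
python3 -m crank '[[1,[-0.02,0,0],[0,0,0]],[1,[0,0,0],[0,0,0]]]' | grep -E "tcp|wrist";python3 -m crank '[[1,[-0.02,0,0],[0,0,0]],[1,[0,0,0],[0,0,0]]]'| grep -E "tcp|wrist"; python3 - <<'E'
from h import *
s=r.capture("scene");cv2.imwrite("pics/h4.png",cv2.resize(s["img"][100:190,290:400],None,fx=7,fy=6))
c=r.capture("top");cv2.imwrite("pics/h4t.png",cv2.resize(c["img"][140:240,95:195],None,fx=6,fy=6))
E
```

```text
tcp_pos: [0.5561, 0.326, 0.0308]
wrist_force: [-0.3, 0.7, -0.6]
tcp_pos: [0.5581, 0.3257, 0.0308]
wrist_force: [0.2, 0.2, 0.1]
```

View pics/h4.png

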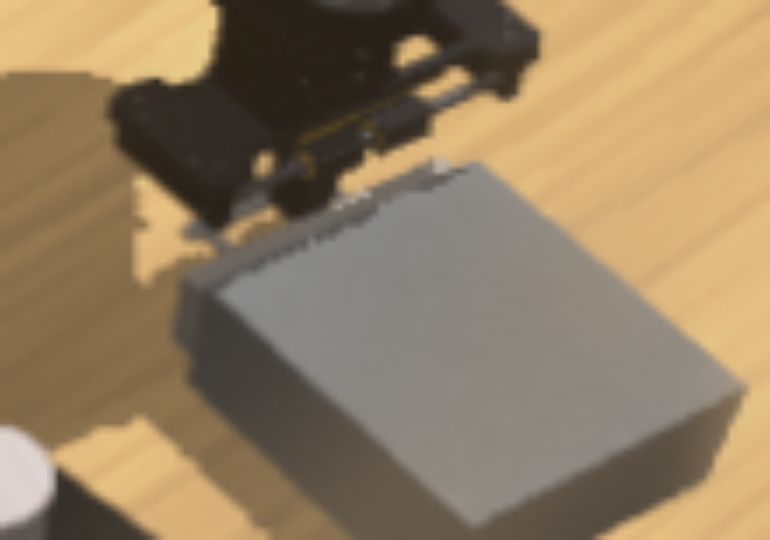

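View pics/h4t.png

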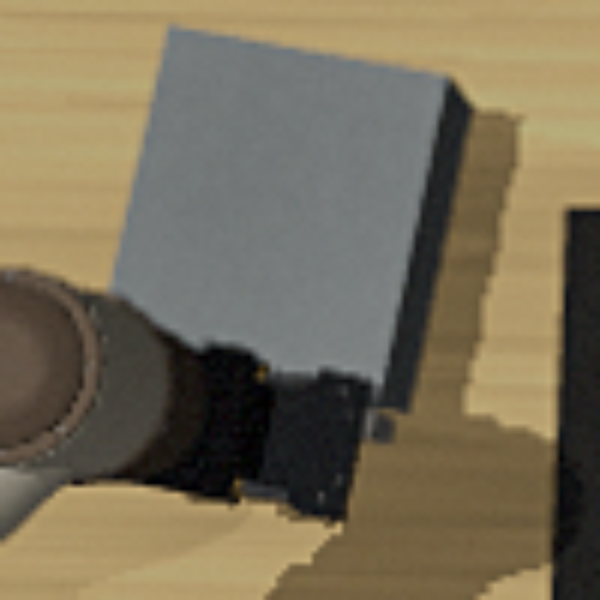

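```bash
python3 -m crank '[[1,[-0.02,0,0],[0,0,0]],[1,[0,0,0],[0,0,0]]]' | grep -E "tcp|wrist";python3 -m crank '[[1,[-0.02,0,0],[0,0,0]],[1,[0,0,0],[0,0,0]]]'| grep -E "tcp|wrist";python3 -m crank '[[1,[-0.01,0,0],[0,0,0]],[1,[0,0,0],[0,0,0]]]'| grep -E "tcp|wrist"
```

```text
tcp_pos: [0.5601, 0.3255, 0.0309]
wrist_force: [-0.8, 0.7, 0.5]
tcp_pos: [0.5621, 0.3251, 0.0309]
wrist_force: [0.3, -0.2, 0.6]
tcp_pos: [0.5629, 0.325, 0.0309]
wrist_force: [-0.6, 0.1, -0.2]
```

```bash
python3 - <<'E'
from h import *
s=r.capture("scene")
print(pix2w(s,(317.0,138.5),.047), "expected bar near end at start .452,.299; h2:",pix2w(s,(230+330/4,50+330/4),.047))
print("tcp proj",proj(s,[r.sense()["tcp_pos"],r.sense()["tcp_pos"]+np.array([0,0,.016])]))
cv2.imwrite("pics/h5.png",cv2.resize(s["img"][110:160,300:380],None,fx=10,fy=10,interpolation=cv2.INTER_CUBIC))
E
```

```text
[0.52861252 0.28798853 0.047     ] expected bar near end at start .452,.299; h2: [0.50070957 0.29592355 0.047     ]
tcp proj [[331.72893231 141.76845928]
 [332.3324124  138.61910247]]
```

View pics/h5.png

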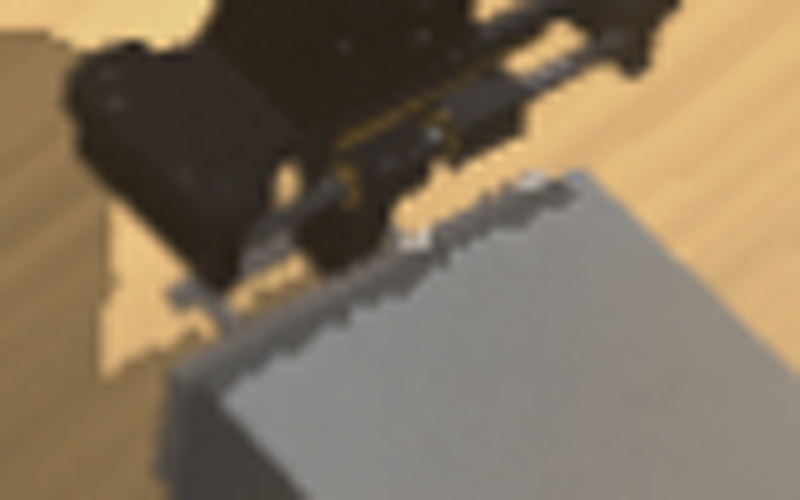

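The shut fingers sit between bar and panel: the bar's near end is at (318,139) and the TCP at (332,142). So they're pushing the panel itself, which shuts the tray just as well. A few mm remain.

```bash
python3 -m crank '[[1,[-0.02,0,0],[0,0,0]],[1,[0,0,0],[0,0,0]]]' | grep -E "tcp|wrist";python3 -m crank '[[1,[-0.02,0,0],[0,0,0]],[1,[0,0,0],[0,0,0]]]'| grep -E "tcp|wrist";python3 -m crank '[[1,[-0.02,0,0],[0,0,0]],[1,[0,0,0],[0,0,0]]]'| grep -E "tcp|wrist"
```

```text
tcp_pos: [0.5629, 0.3249, 0.0309]
wrist_force: [-5.9, 2.2, 4.1]
tcp_pos: [0.5629, 0.3248, 0.0308]
wrist_force: [-10.9, 4.5, 6.6]
tcp_pos: [0.5629, 0.3247, 0.0308]
wrist_force: [-17.1, 6.3, 9.4]
```

```bash
python3 -m crank '[[1,[0.06,0,0],[0,0,0]],[1,[0.06,0,0],[0,0,0]],[1,[0,0,0],[0,0,0]]]' | grep -E "tcp|wrist"; python3 -m crank '[[1,[0,0,-0.2],[0,0,0]],[1,[0,0,-0.3],[0,0,0]],[1,[0,0,-0.4],[0,0,0]],[-1,[0,0,-0.4],[0,0,0]],[-1,[0,-0.4,0],[0,0,0]],[-1,[0,-0.4,0],[0,0,0]],[-1,[0,-0.4,0],[0,0,0]],[-1,[0,-0.3,0],[0,0,0]]]'; python3 - <<'E'
from h import *
s=r.capture("scene");cv2.imwrite("pics/h6.png",cv2.resize(s["img"][100:190,290:400],None,fx=7,fy=6))
c=r.capture("top");cv2.imwrite("pics/h6t.png",cv2.resize(c["img"][140:240,95:195],None,fx=6,fy=6))
E
```

```text
tcp_pos: [0.5565, 0.3259, 0.0309]
wrist_force: [0.1, -0.5, 0.4]
time_s: 10.25
tcp_pos: [0.5331, 0.1753, 0.161]
ee_rot: [[-0.988, 0.157, 0.0], [0.157, 0.988, -0.0], [-0.0, -0.0, -1.0]]
wrist_force: [0.6, 0.5, 0.0]
gripper_width: 0.373
```

View pics/h6.png

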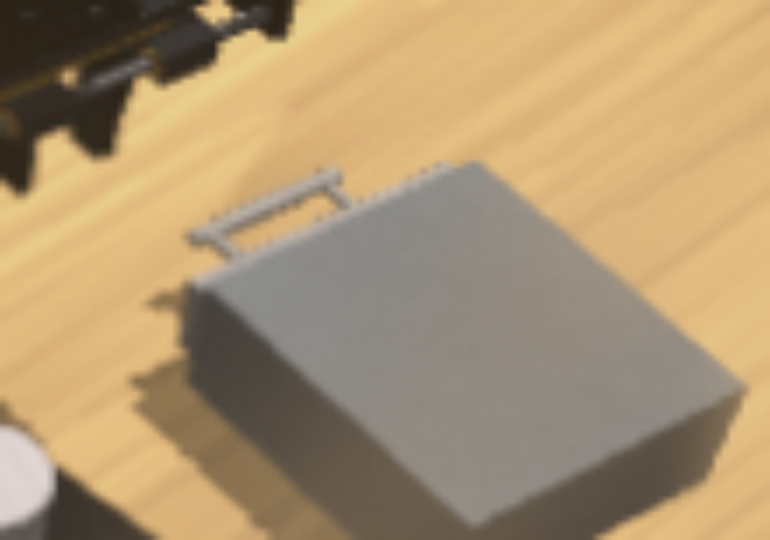

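View pics/h6t.png

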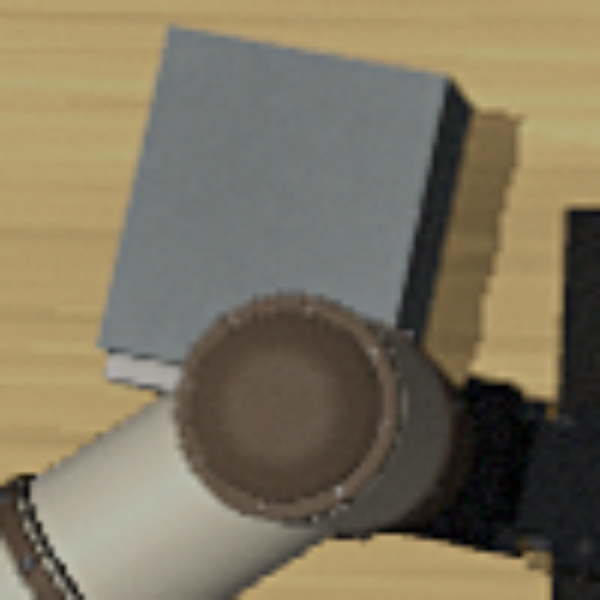

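```bash
python3 - <<'E'
from h import *
s=r.capture("scene")
q=lambda x,y:(290+(x+.5)/7-.5,100+(y+.5)/6-.5)
B=np.array([pix2w(s,q(*p),.047)[:2] for p in[(192,237),(336,175)]])
T=np.array([pix2w(s,q(*p),.085)[:2] for p in[(745,388),(475,525),(203,287),(480,163)]])
print(B,B.mean(0)); print(T)
u=np.array([np.cos(np.radians(-9)),np.sin(np.radians(-9))])
print("bar to back", (T[:2].mean(0)-B.mean(0))@u,"(shut: .235 if origin centre)","bar to front",(T[2:].mean(0)-B.mean(0))@u)
E
python3 p.py 0.5945 0.078 0.15 81
```

```text
[[0.5303295  0.28616593]
 [0.5457381  0.36985588]] [0.5380338 0.3280109]
[[0.78376123 0.36714031]
 [0.75855681 0.21356888]
 [0.57673311 0.23860413]
 [0.60426705 0.39716853]]
bar to back 0.23614580569297075 (shut: .235 if origin centre) bar to front 0.05340416843545481
t 10.4 p [0.5337 0.1759 0.1613] yaw 80.85 zax [ 0.001  0.    -1.   ] F [-0.44  1.78 -0.31] w 0.511 j [  35.   17.  -11.    0.  -62. -134.]
shift total [-0.756 -0.87   0.114]
turn total [ 0.     0.001 -0.003] shift after turn [-0.754 -0.871  0.113]
```

The tray is shut: the bar-to-back distance is 236 mm against 235 expected, and I felt the hard stop. Now the left tin.

```bash
python3 -m crank '[[-1,[-0.25,-0.28,0],[0,0,0]],[-1,[-0.25,-0.29,0],[0,0,0]],[-1,[-0.25,-0.3,0],[0,0,0]],[-1,[0,0,0],[0,0,0]],[-1,[0,0,0],[0,0,0]],[-1,[0,0,0],[0,0,0]]]'; python3 p.py 0.5945 0.078 0.035 81; python3 - <<'E'
from h import *
s=r.capture("scene");cv2.imwrite("pics/l1.png",cv2.resize(s["img"][100:220,230:370],None,fx=5,fy=5))
E
```

```text
time_s: 11.0
tcp_pos: [0.5939, 0.081, 0.1606]
ee_rot: [[-0.988, 0.155, -0.0], [0.155, 0.988, 0.0], [0.0, 0.0, -1.0]]
wrist_force: [-0.4, 0.3, -0.3]
gripper_width: 0.982
t 11.0 p [0.5939 0.081  0.1606] yaw 81.06 zax [-0.  0. -1.] F [-0.44  0.35 -0.34] w 0.982 j [  23.   21.   -6.   -0.  -63. -122.]
shift total [-0.011 -0.028  1.256]
turn total [ 0.    -0.     0.001] shift after turn [-0.01  -0.028  1.256]
```

View pics/l1.png

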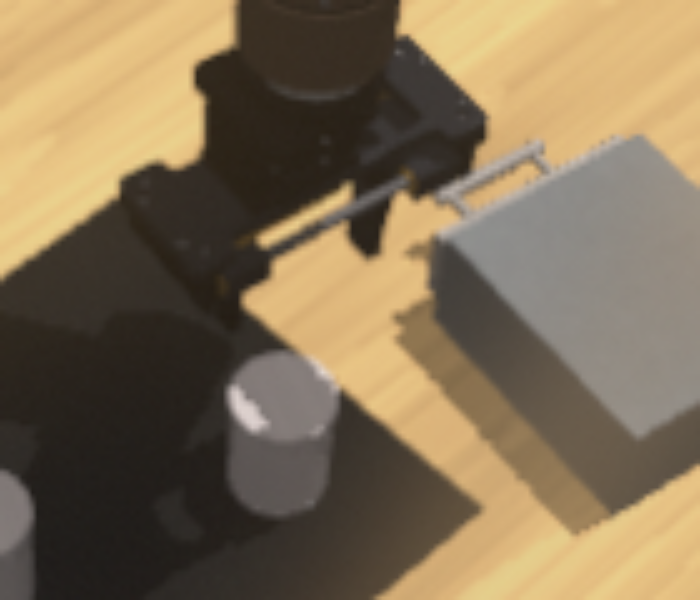

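The open jaws (tips at (230,310) and (365,245) in the crop) span the left tin's lid, centred at (283,395), and sit above it. Lowering now.

```bash
python3 -m crank '[[-1,[-0.01,-0.03,0.35],[0,0,0]],[-1,[0,0,0.4],[0,0,0]],[-1,[0,0,0.3],[0,0,0]],[-1,[0,0,0.2],[0,0,0]],[-1,[0,0,0],[0,0,0]],[-1,[0,0,0],[0,0,0]]]'; python3 p.py 0.5945 0.078 0.035 81; python3 - <<'E'
from h import *
s=r.capture("scene");cv2.imwrite("pics/l2.png",cv2.resize(s["img"][120:220,240:340],None,fx=5,fy=5))
E
```

```text
time_s: 11.65
tcp_pos: [0.5948, 0.0779, 0.0365]
ee_rot: [[-0.988, 0.154, 0.001], [0.154, 0.988, -0.0], [-0.001, -0.0, -1.0]]
wrist_force: [1.3, -0.2, 0.4]
gripper_width: 1.002
t 11.65 p [0.5948 0.0779 0.0365] yaw 81.13 zax [ 0.001 -0.    -1.   ] F [ 1.34 -0.23  0.37] w 1.002 j [  23.   28.  -14.    0.  -48. -122.]
shift total [0.003 0.    0.015]
turn total [-0.     0.001  0.003] shift after turn [0.003 0.    0.015]
```

View pics/l2.png

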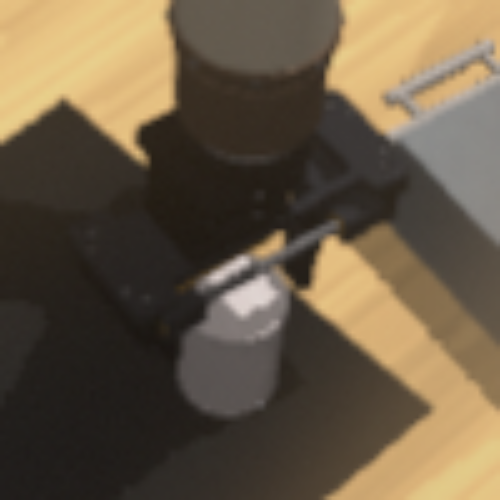

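The tin (lid at (245,305) in the crop) is between the fingers. Closing.

```bash
python3 -m crank '[[0.3,[0,0,0],[0,0,0]],[1,[0,0,0],[0,0,0]],[1,[0,0,0],[0,0,0]],[1,[0,0,0],[0,0,0]],[1,[0,0,0],[0,0,0]],[1,[0,0,0],[0,0,0]],[1,[0,0,0],[0,0,0]]]'; python3 p.py
```

```text
time_s: 12.4
tcp_pos: [0.5949, 0.0774, 0.0365]
ee_rot: [[-0.988, 0.156, 0.001], [0.156, 0.988, 0.0], [-0.001, 0.001, -1.0]]
wrist_force: [-1.1, 2.3, 4.7]
gripper_width: 0.745
t 12.4 p [0.5949 0.0774 0.0365] yaw 81.04 zax [ 0.001  0.    -1.   ] F [-1.07  2.26  4.71] w 0.745 j [  23.   28.  -14.    0.  -48. -122.]
```

```bash
python3 -m crank '[[1,[0,0,-0.02],[0,0,0]],[1,[0,0,-0.05],[0,0,0]],[1,[0,0,-0.1],[0,0,0]],[1,[0,0,-0.15],[0,0,0]],[1,[0,0,-0.15],[0,0,0]],[1,[0,0,-0.1],[0,0,0]],[1,[0,0,-0.04],[0,0,0]],[1,[0,0,0],[0,0,0]]]';python3 -m crank '[[1,[0,0,0],[0,0,0]],[1,[0,0,0],[0,0,0]],[1,[0,0,0],[0,0,0]],[1,[0,0,0],[0,0,0]]]'; python3 - <<'E'
from h import *
F=[]
for i in range(2):
    s=r.capture("scene");F.append(r.sense()["wrist_force"])
print(np.round(F,2),r.sense()["moment"],r.sense()["tcp_pos"])
cv2.imwrite("pics/l3.png",cv2.resize(s["img"][100:220,230:350],None,fx=5,fy=5))
E
```

```text
time_s: 13.2
tcp_pos: [0.5944, 0.0769, 0.0971]
ee_rot: [[-0.988, 0.156, 0.0], [0.156, 0.988, 0.0], [-0.0, 0.0, -1.0]]
wrist_force: [-0.6, 0.9, -6.7]
gripper_width: 0.742
time_s: 13.6
tcp_pos: [0.5942, 0.0769, 0.0964]
ee_rot: [[-0.988, 0.156, -0.001], [0.156, 0.988, -0.0], [0.001, -0.0, -1.0]]
wrist_force: [-0.5, 1.0, -6.1]
gripper_width: 0.743
[[-0.25  0.   -7.34]
 [ 0.84 -1.09 -5.95]] [-0.01470493 -0.06013725 -0.00173406] [0.59436612 0.07697406 0.09661803]
```

View pics/l3.png

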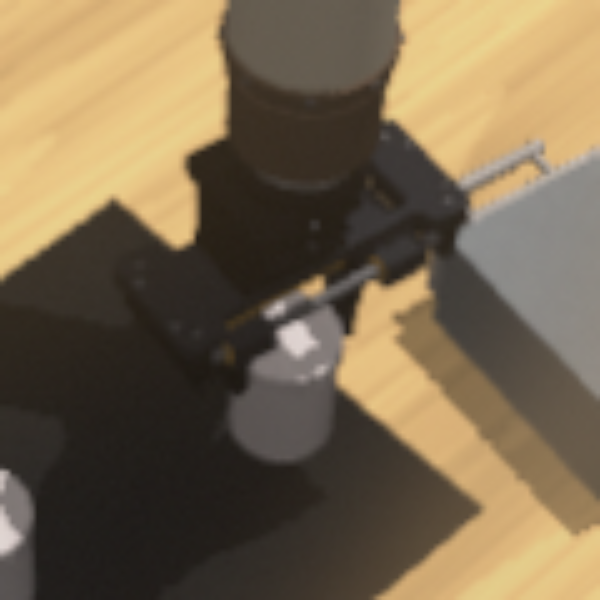

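The tin is up and upright (crop (285,400)). The pull is about 6.4 N, so roughly 0.65 kg. I'll raise it to a full hand's breadth, then set it back.

```bash
python3 -m crank '[[1,[0,0,-0.1],[0,0,0]],[1,[0,0,-0.2],[0,0,0]],[1,[0,0,-0.1],[0,0,0]],[1,[0,0,0],[0,0,0]],[1,[0,0,0],[0,0,0]],[1,[0,0,0],[0,0,0]],[1,[0,0,0],[0,0,0]]]'|grep -E "tcp|wri"; python3 -m crank '[[1,[0,0,0.1],[0,0,0]],[1,[0,0,0.2],[0,0,0]],[1,[0,0,0.2],[0,0,0]],[1,[0,0,0.2],[0,0,0]],[1,[0,0,0.12],[0,0,0]],[1,[0,0,0.07],[0,0,0]],[1,[0,0,0.03],[0,0,0]],[1,[0,0,0],[0,0,0]]]'; python3 -m crank '[[1,[0,0,0.03],[0,0,0]],[1,[0,0,0.02],[0,0,0]],[1,[0,0,0],[0,0,0]],[1,[0,0,0],[0,0,0]]]'; python3 p.py 0.5945 0.078 0.0365
```

```text
tcp_pos: [0.5938, 0.0768, 0.1358]
wrist_force: [-0.4, -0.7, -7.0]
time_s: 15.2
tcp_pos: [0.5948, 0.0771, 0.045]
ee_rot: [[-0.988, 0.156, 0.0], [0.156, 0.988, -0.0], [-0.0, 0.0, -1.0]]
wrist_force: [0.9, -0.1, -6.0]
gripper_width: 0.743
time_s: 15.6
tcp_pos: [0.5945, 0.077, 0.0401]
ee_rot: [[-0.988, 0.156, 0.0], [0.156, 0.988, 0.0], [-0.0, 0.0, -1.0]]
wrist_force: [-0.1, -0.6, -6.3]
gripper_width: 0.742
t 15.6 p [0.5945 0.077  0.0401] yaw 81.02 zax [ 0.  0. -1.] F [-0.07 -0.55 -6.28] w 0.742 j [  23.   28.  -14.    0.  -48. -122.]
shift total [0.002 0.01  0.036]
```

```bash
python3 -m crank '[[1,[0,0,0.02],[0,0,0]],[1,[0,0,0.01],[0,0,0]],[1,[0,0,0],[0,0,0]],[1,[0,0,0],[0,0,0]]]'|grep -E "tcp|wri"; python3 -m crank '[[1,[0,0,0.01],[0,0,0]],[1,[0,0,0],[0,0,0]],[1,[0,0,0],[0,0,0]]]'|grep -E "tcp|wri"
```

```text
tcp_pos: [0.5944, 0.077, 0.0368]
wrist_force: [0.3, -0.1, -6.4]
tcp_pos: [0.5947, 0.077, 0.0366]
wrist_force: [-1.7, 0.4, -0.3]
```

It's seated, as the load has left the wrist. Opening, and up.

```bash
python3 -m crank '[[0,[0,0,0],[0,0,0]],[-0.7,[0,0,0],[0,0,0]],[-1,[0,0,0],[0,0,0]],[-1,[0,0,0],[0,0,0]],[-1,[0,0,0],[0,0,0]],[-1,[0,0,-0.1],[0,0,0]],[-1,[0,0,-0.4],[0,0,0]],[-1,[0,0,-0.4],[0,0,0]]]'; python3 -m crank '[[-1,[0,0,-0.3],[0,0,0]],[-1,[0,0,0],[0,0,0]],[-1,[0,0,0],[0,0,0]]]'; python3 p.py 0.533 -0.110 0.16 81; python3 - <<'E'
from h import *
s=r.capture("scene");cv2.imwrite("pics/l4.png",cv2.resize(s["img"][120:270,140:340],None,fx=4,fy=4))
E
```

```text
time_s: 17.1
tcp_pos: [0.594, 0.0766, 0.1268]
ee_rot: [[-0.988, 0.156, -0.002], [0.156, 0.988, -0.001], [0.001, -0.001, -1.0]]
wrist_force: [2.0, 0.2, 0.7]
gripper_width: 0.999
time_s: 17.4
tcp_pos: [0.5947, 0.0772, 0.1572]
ee_rot: [[-0.988, 0.156, 0.002], [0.156, 0.988, 0.001], [-0.002, 0.002, -1.0]]
wrist_force: [-0.8, 0.4, -0.1]
gripper_width: 1.001
t 17.4 p [0.5947 0.0772 0.1572] yaw 81.01 zax [ 0.002  0.001 -1.   ] F [-0.83  0.38 -0.09] w 1.001 j [  23.   21.   -6.   -0.  -63. -122.]
shift total [ 0.317 -1.945 -0.032]
turn total [0.002 0.003 0.   ] shift after turn [ 0.316 -1.945 -0.028]
```

View pics/l4.png

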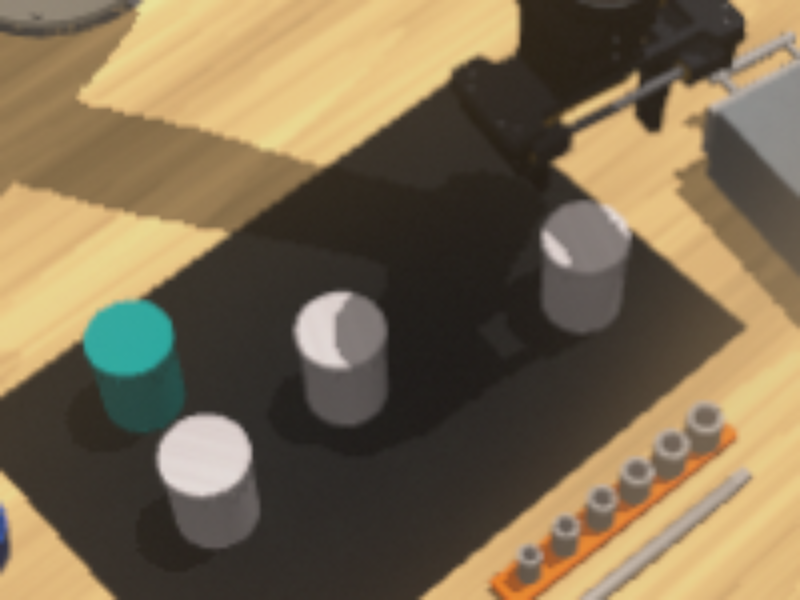

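The left tin stands upright at its place (crop (585,265)). The middle tin is at crop (345,355). Going there.

```bash
python3 -m crank '[[-1,[0.05,-0.3,0],[0,0,0]],[-1,[0.06,-0.4,0],[0,0,0]],[-1,[0.07,-0.4,0],[0,0,0]],[-1,[0.07,-0.4,0],[0,0,0]],[-1,[0.06,-0.3,0],[0,0,0]],[-1,[0.01,-0.14,0],[0,0,0]],[-1,[0,0,0],[0,0,0]],[-1,[0,0,0],[0,0,0]]]'|grep tcp;python3 -m crank '[[-1,[0,0,0],[0,0,0]]]'|grep tcp; python3 p.py 0.533 -0.110 0.0365 81
```

```text
tcp_pos: [0.5326, -0.1094, 0.1552]
tcp_pos: [0.5329, -0.1088, 0.1554]
t 18.35 p [ 0.5329 -0.1088  0.1554] yaw 81.09 zax [-0.001  0.    -1.   ] F [-0.26  0.1   0.58] w 0.999 j [   6.   16.  -14.   -0.  -60. -104.]
shift total [-0.004 -0.012  1.189]
turn total [-0.    -0.001  0.002] shift after turn [-0.003 -0.012  1.189]
```

```bash
python3 -m crank '[[-1,[0,-0.01,0.35],[0,0,0]],[-1,[0,0,0.4],[0,0,0]],[-1,[0,0,0.25],[0,0,0]],[-1,[0,0,0.19],[0,0,0]],[-1,[0,0,0],[0,0,0]],[-1,[0,0,0],[0,0,0]]]'|grep -E "tcp|wri"; python3 - <<'E'
from h import *
s=r.capture("scene");cv2.imwrite("pics/m2.png",cv2.resize(s["img"][140:260,150:290],None,fx=5,fy=5))
E
```

```text
tcp_pos: [0.533, -0.11, 0.037]
wrist_force: [-0.6, 0.7, 0.5]
```

View pics/m2.png

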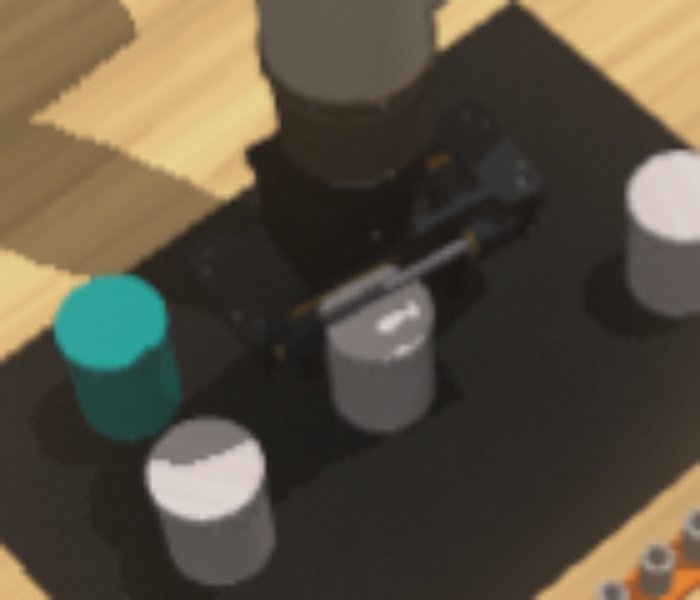

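The middle tin (crop (382,360)) is between the fingers, and the neighbours are clear. Grip and lift.

```bash
python3 -m crank '[[0.3,[0,0,0],[0,0,0]],[1,[0,0,0],[0,0,0]],[1,[0,0,0],[0,0,0]],[1,[0,0,0],[0,0,0]],[1,[0,0,0],[0,0,0]],[1,[0,0,0],[0,0,0]],[1,[0,0,0],[0,0,0]]]'; python3 -m crank '[[1,[0,0,-0.02],[0,0,0]],[1,[0,0,-0.06],[0,0,0]],[1,[0,0,-0.15],[0,0,0]],[1,[0,0,-0.2],[0,0,0]],[1,[0,0,-0.2],[0,0,0]],[1,[0,0,-0.2],[0,0,0]],[1,[0,0,-0.1],[0,0,0]],[1,[0,0,0],[0,0,0]]]';for i in 1 ; do python3 -m crank '[[1,[0,0,0],[0,0,0]],[1,[0,0,0],[0,0,0]],[1,[0,0,0],[0,0,0]],[1,[0,0,0],[0,0,0]]]'; done; python3 - <<'E'
from h import *
F=[]
for i in range(2):
    s=r.capture("scene");F.append(r.sense()["wrist_force"])
print(np.round(F,2))
cv2.imwrite("pics/m3.png",cv2.resize(s["img"][130:260,150:290],None,fx=4,fy=4))
E
```

```text
time_s: 19.7
tcp_pos: [0.5327, -0.1106, 0.0374]
ee_rot: [[-0.988, 0.156, 0.001], [0.156, 0.988, -0.0], [-0.001, 0.0, -1.0]]
wrist_force: [-0.4, 0.5, 5.4]
gripper_width: 0.743
time_s: 20.5
tcp_pos: [0.5331, -0.1107, 0.1309]
ee_rot: [[-0.988, 0.156, 0.003], [0.156, 0.988, 0.0], [-0.002, 0.001, -1.0]]
wrist_force: [-0.3, 0.1, -3.3]
gripper_width: 0.746
time_s: 20.9
tcp_pos: [0.532, -0.1106, 0.1291]
ee_rot: [[-0.988, 0.156, -0.002], [0.156, 0.988, -0.0], [0.001, -0.0, -1.0]]
wrist_force: [0.3, 0.2, -3.0]
gripper_width: 0.749
[[-0.35 -0.18 -2.31]
 [-0.71  0.6  -3.48]]
```

View pics/m3.png

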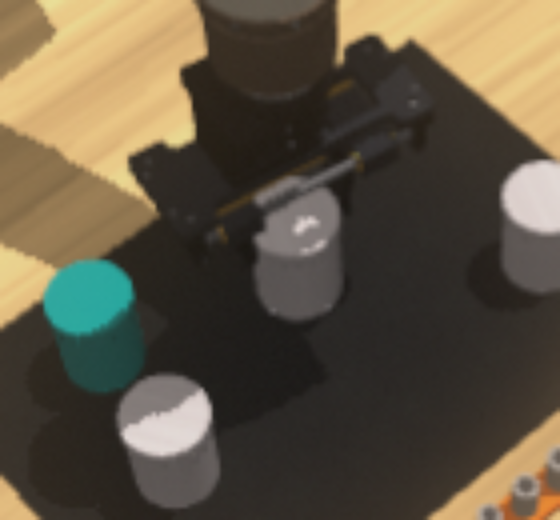

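The middle tin is up (crop (300,255)) and pulls about 3.1 N. Setting it back.

```bash
python3 -m crank '[[1,[0,0,0.1],[0,0,0]],[1,[0,0,0.2],[0,0,0]],[1,[0,0,0.2],[0,0,0]],[1,[0,0,0.18],[0,0,0]],[1,[0,0,0.1],[0,0,0]],[1,[0,0,0.06],[0,0,0]],[1,[0,0,0.03],[0,0,0]],[1,[0,0,0],[0,0,0]]]'|grep -E "tcp|wri"; python3 -m crank '[[1,[0,0,0.01],[0,0,0]],[1,[0,0,0],[0,0,0]],[1,[0,0,0],[0,0,0]]]'|grep -E "tcp|wri"
```

```text
tcp_pos: [0.5326, -0.1106, 0.0429]
wrist_force: [-0.4, -0.6, -2.5]
tcp_pos: [0.5327, -0.1106, 0.0423]
wrist_force: [0.3, 0.2, -2.5]
```

```bash
python3 -m crank '[[1,[0,0,0.02],[0,0,0]],[1,[0,0,0.01],[0,0,0]],[1,[0,0,0],[0,0,0]],[1,[0,0,0],[0,0,0]]]'|grep -E "tcp|wri"; python3 -m crank '[[1,[0,0,0.01],[0,0,0]],[1,[0,0,0],[0,0,0]],[1,[0,0,0],[0,0,0]]]'|grep -E "tcp|wri"; python3 -m crank '[[1,[0,0,0.01],[0,0,0]],[1,[0,0,0],[0,0,0]],[1,[0,0,0],[0,0,0]]]'|grep -E "tcp|wri"
```

```text
tcp_pos: [0.5324, -0.1106, 0.0388]
wrist_force: [-0.3, -0.2, -1.7]
tcp_pos: [0.5324, -0.1106, 0.0378]
wrist_force: [0.5, -0.2, -3.0]
tcp_pos: [0.5326, -0.1107, 0.0375]
wrist_force: [-2.2, 0.8, 3.4]
```

Seated. Release and up.

```bash
python3 -m crank '[[0,[0,0,0],[0,0,0]],[-0.7,[0,0,0],[0,0,0]],[-1,[0,0,0],[0,0,0]],[-1,[0,0,0],[0,0,0]],[-1,[0,0,0],[0,0,0]],[-1,[0,0,-0.1],[0,0,0]],[-1,[0,0,-0.4],[0,0,0]],[-1,[0,0,-0.4],[0,0,0]]]'|grep -E "tcp|wid"; python3 -m crank '[[-1,[0,0,-0.3],[0,0,0]],[-1,[0,0,0],[0,0,0]],[-1,[0,0,0],[0,0,0]]]'|grep tcp; python3 p.py 0.548 -0.247 0.155 81; python3 - <<'E'
from h import *
s=r.capture("scene");cv2.imwrite("pics/m4.png",cv2.resize(s["img"][120:270,140:340],None,fx=4,fy=4))
E
```

```text
tcp_pos: [0.5318, -0.1108, 0.1278]
gripper_width: 1.0
tcp_pos: [0.5326, -0.1105, 0.158]
t 24.2 p [ 0.5326 -0.1105  0.158 ] yaw 81.01 zax [ 0.002  0.001 -1.   ] F [ 0.55 -0.24 -0.58] w 1.0 j [   5.   16.  -14.   -0.  -60. -104.]
shift total [-0.365 -1.324  0.03 ]
turn total [0.001 0.003 0.   ] shift after turn [-0.365 -1.324  0.03 ]
```

View pics/m4.png

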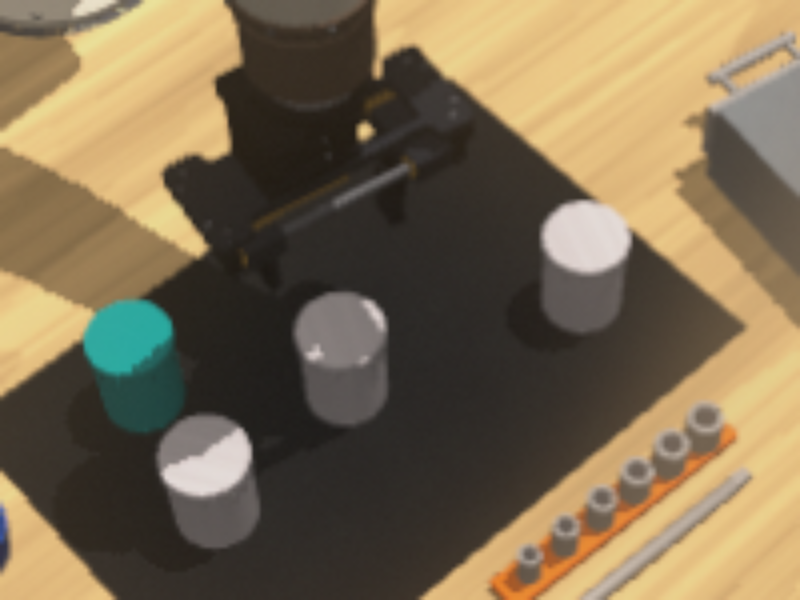

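The middle tin stands upright at its place (crop (343,358)). Going to the right tin at crop (210,480); the hook post stays over 7 cm away.

```bash
python3 -m crank '[[-1,[-0.07,-0.25,0],[0,0,0]],[-1,[-0.09,-0.35,0],[0,0,0]],[-1,[-0.09,-0.35,0],[0,0,0]],[-1,[-0.08,-0.25,0],[0,0,0]],[-1,[-0.035,-0.12,0],[0,0,0]],[-1,[0,0,0],[0,0,0]],[-1,[0,0,0],[0,0,0]],[-1,[0,0,0],[0,0,0]]]'|grep tcp; python3 p.py 0.548 -0.247 0.037 81
```

```text
tcp_pos: [0.5476, -0.2456, 0.1566]
t 25.05 p [ 0.5476 -0.2456  0.1566] yaw 81.09 zax [-0.001  0.    -1.   ] F [ 0.51  0.14 -0.39] w 1.0 j [ -9.  21.  -6.  -0. -63. -90.]
shift total [-0.007 -0.013  1.196]
turn total [ 0.    -0.001  0.002] shift after turn [-0.006 -0.013  1.196]
```

```bash
python3 -m crank '[[-1,[-0.005,-0.01,0.35],[0,0,0]],[-1,[0,0,0.4],[0,0,0]],[-1,[0,0,0.25],[0,0,0]],[-1,[0,0,0.19],[0,0,0]],[-1,[0,0,0],[0,0,0]],[-1,[0,0,0],[0,0,0]]]'|grep -E "tcp|wri"; python3 - <<'E'
from h import *
s=r.capture("scene");cv2.imwrite("pics/r2.png",cv2.resize(s["img"][150:330,90:290],None,fx=4,fy=3.3))
E
```

```text
tcp_pos: [0.5487, -0.2472, 0.0385]
wrist_force: [0.6, 0.6, 0.4]
```

View pics/r2.png

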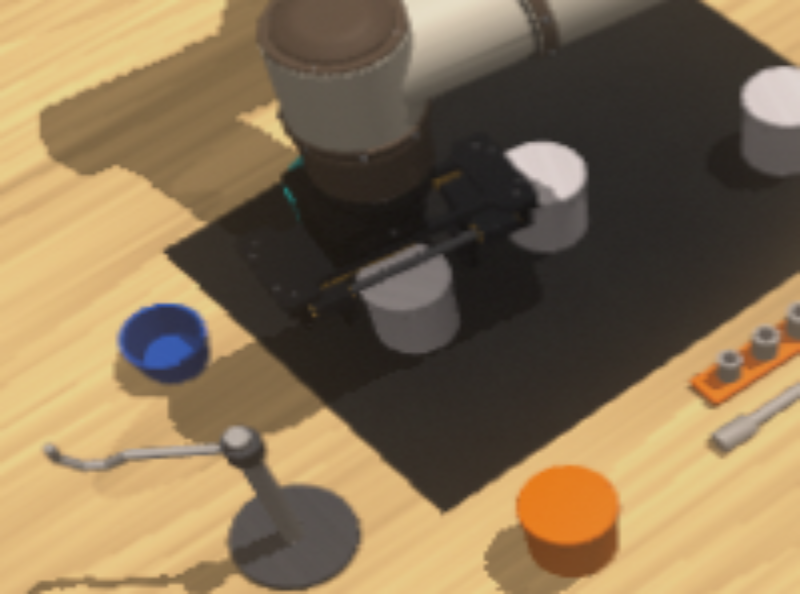

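The right tin (crop (412,300)) is between the fingers and everything else is clear. Grip and lift.

```bash
python3 -m crank '[[0.3,[0,0,0],[0,0,0]],[1,[0,0,0],[0,0,0]],[1,[0,0,0],[0,0,0]],[1,[0,0,0],[0,0,0]],[1,[0,0,0],[0,0,0]],[1,[0,0,0],[0,0,0]],[1,[0,0,0],[0,0,0]]]'|grep -E "tcp|wri|wid"; python3 -m crank '[[1,[0,0,-0.02],[0,0,0]],[1,[0,0,-0.06],[0,0,0]],[1,[0,0,-0.15],[0,0,0]],[1,[0,0,-0.2],[0,0,0]],[1,[0,0,-0.2],[0,0,0]],[1,[0,0,-0.2],[0,0,0]],[1,[0,0,-0.1],[0,0,0]],[1,[0,0,0],[0,0,0]]]'|grep -E "tcp|wri|wid"; python3 -m crank '[[1,[0,0,0],[0,0,0]],[1,[0,0,0],[0,0,0]],[1,[0,0,0],[0,0,0]],[1,[0,0,0],[0,0,0]]]'|grep -E "tcp|wri|wid"; python3 - <<'E'
from h import *
F=[]
for i in range(2):
    s=r.capture("scene");F.append(r.sense()["wrist_force"])
print(np.round(F,2))
cv2.imwrite("pics/r3.png",cv2.resize(s["img"][130:260,150:290],None,fx=4,fy=4))
E
```

```text
tcp_pos: [0.5485, -0.2478, 0.0384]
wrist_force: [-1.1, 1.9, 5.5]
gripper_width: 0.739
tcp_pos: [0.5489, -0.248, 0.1321]
wrist_force: [0.6, 1.0, -3.1]
gripper_width: 0.744
tcp_pos: [0.5478, -0.2477, 0.13]
wrist_force: [-1.3, 0.3, -1.7]
gripper_width: 0.743
[[-0.3   0.79 -1.84]
 [ 0.21 -0.42 -1.87]]
```

View pics/r3.png

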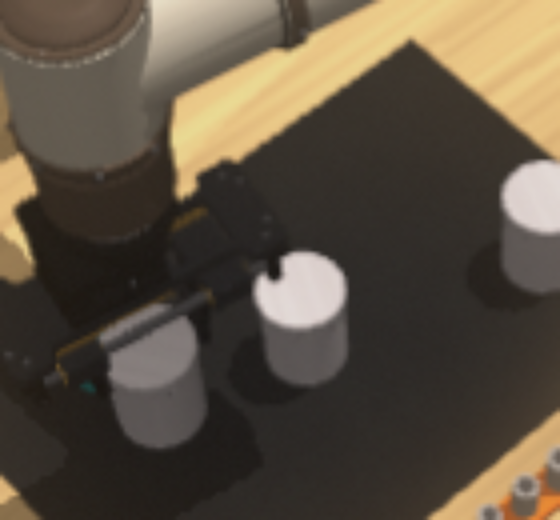

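The right tin is up and pulls about 2 N. So the left tin (6.4 N) is clearly the heaviest. I'll set the right tin back down.

```bash
python3 -m crank '[[1,[0,0,0.1],[0,0,0]],[1,[0,0,0.2],[0,0,0]],[1,[0,0,0.2],[0,0,0]],[1,[0,0,0.18],[0,0,0]],[1,[0,0,0.1],[0,0,0]],[1,[0,0,0.06],[0,0,0]],[1,[0,0,0.03],[0,0,0]],[1,[0,0,0],[0,0,0]]]'|grep -E "tcp|wri"; python3 -m crank '[[1,[0,0,0.02],[0,0,0]],[1,[0,0,0.01],[0,0,0]],[1,[0,0,0],[0,0,0]],[1,[0,0,0],[0,0,0]]]'|grep -E "tcp|wri"
```

```text
tcp_pos: [0.5484, -0.2478, 0.044]
wrist_force: [-0.2, -0.5, -2.8]
tcp_pos: [0.5483, -0.2478, 0.0411]
wrist_force: [0.1, 0.2, -2.3]
```

```bash
python3 -m crank '[[1,[0,0,0.01],[0,0,0]],[1,[0,0,0.01],[0,0,0]],[1,[0,0,0],[0,0,0]],[1,[0,0,0],[0,0,0]]]'|grep -E "tcp|wri"; python3 -m crank '[[1,[0,0,0.007],[0,0,0]],[1,[0,0,0],[0,0,0]],[1,[0,0,0],[0,0,0]]]'|grep -E "tcp|wri"
```

```text
tcp_pos: [0.5481, -0.2478, 0.0388]
wrist_force: [0.1, 0.5, -1.8]
tcp_pos: [0.5484, -0.2478, 0.0385]
wrist_force: [-1.8, 0.4, 0.4]
```

Seated. Release, up, and back to the left tin.

```bash
python3 -m crank '[[0,[0,0,0],[0,0,0]],[-0.7,[0,0,0],[0,0,0]],[-1,[0,0,0],[0,0,0]],[-1,[0,0,0],[0,0,0]],[-1,[0,0,0],[0,0,0]],[-1,[0,0,-0.1],[0,0,0]],[-1,[0,0,-0.4],[0,0,0]],[-1,[0,0,-0.4],[0,0,0]]]'|grep -E "tcp|wid"; python3 -m crank '[[-1,[0,0,-0.3],[0,0,0]],[-1,[0,0,0],[0,0,0]],[-1,[0,0,0],[0,0,0]]]'|grep tcp; python3 p.py 0.5945 0.077 0.16 81
```

```text
tcp_pos: [0.5476, -0.2478, 0.1291]
gripper_width: 1.0
tcp_pos: [0.5484, -0.2477, 0.1595]
t 30.7 p [ 0.5484 -0.2477  0.1595] yaw 81.01 zax [ 0.002 -0.    -1.   ] F [ 0.69 -0.73 -0.82] w 1.002 j [ -9.  21.  -6.  -0. -63. -90.]
shift total [ 0.052  3.279 -0.004]
turn total [0.    0.003 0.   ] shift after turn [ 0.053  3.279 -0.005]
```

```bash
python3 -m crank '[[-1,[0.01,0.3,0],[0,0,0]],[-1,[0.01,0.45,0],[0,0,0]],[-1,[0.01,0.45,0],[0,0,0]],[-1,[0.01,0.45,0],[0,0,0]],[-1,[0.01,0.45,0],[0,0,0]],[-1,[0,0.45,0],[0,0,0]],[-1,[0,0.42,0],[0,0,0]],[-1,[0,0.3,0],[0,0,0]]]'|grep tcp; python3 -m crank '[[-1,[0,0,0],[0,0,0]],[-1,[0,0,0],[0,0,0]],[-1,[0,0,0],[0,0,0]]]'|grep tcp; python3 p.py 0.5945 0.077 0.037 81; python3 - <<'E'
from h import *
s=r.capture("scene");cv2.imwrite("pics/l5.png",cv2.resize(s["img"][120:270,140:340],None,fx=4,fy=4))
c=r.capture("top");cv2.imwrite("pics/l5t.png",c["img"])
E
```

```text
tcp_pos: [0.5934, 0.0783, 0.1565]
tcp_pos: [0.5936, 0.0751, 0.1572]
t 31.8 p [0.5936 0.0751 0.1572] yaw 80.97 zax [-0.002 -0.001 -1.   ] F [-0.25  0.44  0.08] w 1.001 j [  23.   21.   -6.   -0.  -63. -122.]
shift total [-0.009  0.022  1.202]
turn total [-0.001 -0.002 -0.001] shift after turn [-0.006  0.02   1.202]
```

View pics/l5.png

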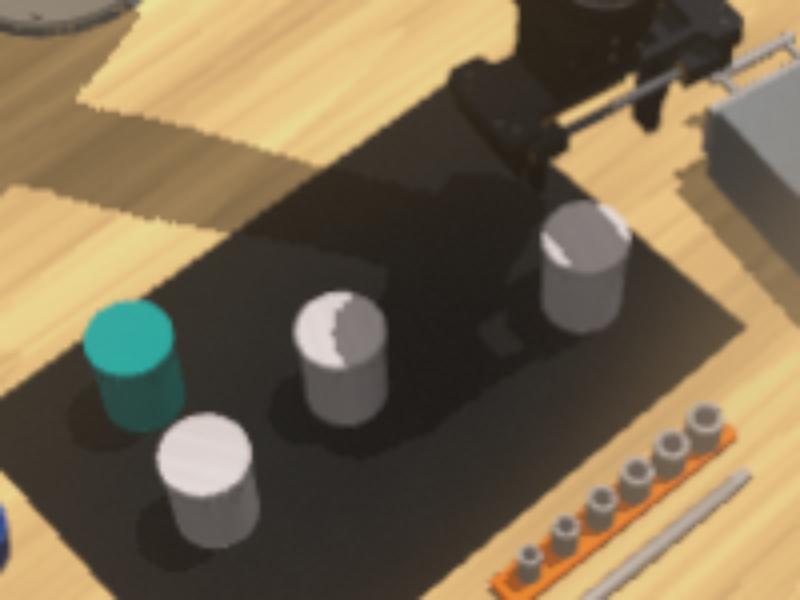

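All three tins stand at their places, at the same crop pixels as before: (585,265), (343,358), (208,480). Now I take the left tin again.

```bash
python3 -m crank '[[-1,[-0.005,0.02,0.35],[0,0,0]],[-1,[0,0,0.4],[0,0,0]],[-1,[0,0,0.25],[0,0,0]],[-1,[0,0,0.2],[0,0,0]],[-1,[0,0,0],[0,0,0]],[-1,[0,0,0],[0,0,0]]]'|grep -E "tcp|wri"; python3 -m crank '[[0.3,[0,0,0],[0,0,0]],[1,[0,0,0],[0,0,0]],[1,[0,0,0],[0,0,0]],[1,[0,0,0],[0,0,0]],[1,[0,0,0],[0,0,0]],[1,[0,0,0],[0,0,0]],[1,[0,0,0],[0,0,0]]]'|grep -E "tcp|wri|wid"
```

```text
tcp_pos: [0.5954, 0.0772, 0.0386]
wrist_force: [-0.2, 0.1, 0.6]
tcp_pos: [0.5955, 0.0776, 0.039]
wrist_force: [-0.9, -2.7, 5.2]
gripper_width: 0.752
```

```bash
python3 -m crank '[[1,[0,0,-0.02],[0,0,0]],[1,[0,0,-0.06],[0,0,0]],[1,[0,0,-0.15],[0,0,0]],[1,[0,0,-0.25],[0,0,0]],[1,[0,0,-0.3],[0,0,0]],[1,[0,0,-0.3],[0,0,0]],[1,[0,0,-0.2],[0,0,0]],[1,[0,0,-0.1],[0,0,0]]]'|grep -E "tcp|wri|wid"; python3 -m crank '[[1,[0,0,0],[0,0,0]],[1,[0,0,0],[0,0,0]],[1,[0,0,0],[0,0,0]],[1,[0,0,0],[0,0,0]],[1,[0,0,0],[0,0,0]],[1,[0,0,0],[0,0,0]],[1,[0,0,0],[0,0,0]],[1,[0,0,0],[0,0,0]]]'|grep -E "tcp|wri|wid"; python3 - <<'E'
from h import *
s=r.capture("scene");cv2.imwrite("pics/f1.png",cv2.resize(s["img"][60:320,100:400],None,fx=2.6,fy=2.3))
c=r.capture("top")
st=r.sense();print(st["tcp_pos"],st["wrist_force"],st["gripper_width"],np.abs(st["joint_velocities"]).max(),st["time_s"])
g=cv2.cvtColor(c["img"],cv2.COLOR_BGR2GRAY)
for x,y in[(265,222),(307,218)]:
    w=g[y-20:y+21,x-20:x+21]; n,l,stt,ce=cv2.connectedComponentsWithStats((w>100).astype(np.uint8)); i=l[20,20]
    print(pix2w(c,ce[i]+[x-20,y-20],.086),stt[i])
E
```

```text
tcp_pos: [0.595, 0.0785, 0.177]
wrist_force: [0.2, 0.6, -5.9]
gripper_width: 0.746
tcp_pos: [0.5951, 0.0779, 0.1761]
wrist_force: [0.4, -0.4, -7.3]
gripper_width: 0.746
[0.59505494 0.07790181 0.17618054] [ 0.01070313 -0.293158   -7.13979668] 0.742053408161531 0.07314980224570057 34.9
[ 0.53237695 -0.11091288  0.086     ] [ 10  10  20  20 317]
[ 0.54750663 -0.24712277  0.086     ] [ 10  10  20  21 323]
```

View pics/f1.png

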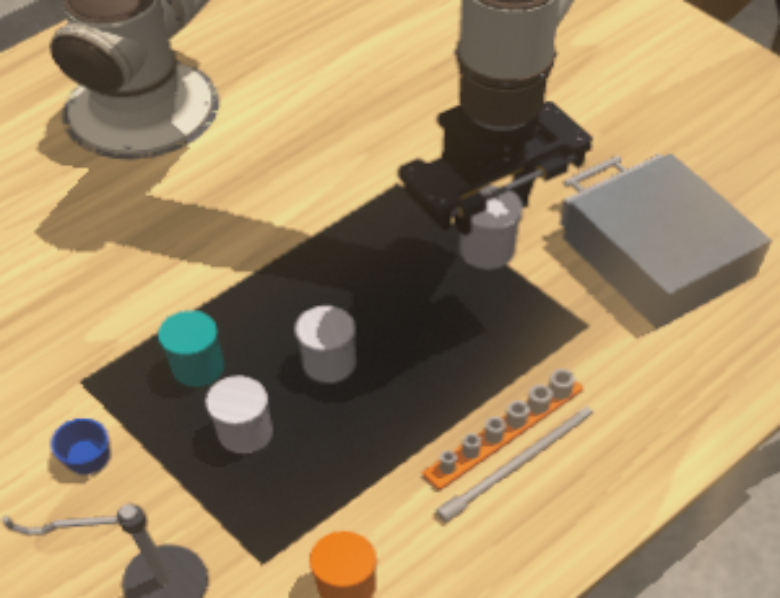

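The left tin is held upright (picture (487,230)), about 14 cm up. The other two stand at (325,345) and (240,415), and the tray is shut. Handing in.

```bash
python3 -c "
from station import r
print(r.finish_job())"
```

```text
the job is handed in; nothing more can be done
None
```

I shut the tray, hefted the tins left, middle and right, and handed the job in with the left tin held up. It is clearly the heaviest: the wrist read about 6.4 N for the left, 3 N for the middle and 2 N for the right.

**At hand-in (34.9 s):**
- **Left tin:** it was still and upright, with its underside about 14 cm above the shelf, still loading the wrist with about 7 N.
- **Other two tins:** they stood upright within 1 mm of where they started.
- **Tray:** I pushed until it hit the hard stop. The last picture shows it shut; earlier, the handle-to-back distance measured 236 mm against 235 mm expected.
- **Sockets, bar, cup, hook and look-alike tins:** they appear undisturbed in the last picture; I did not measure them.

**Off plan:** the fingers ended up between the handle bar and the tray's front panel. The final push was therefore on the panel rather than the bar, and it peaked at about 20 N. I don't know how they got past the bar.

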